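Seat two spacer plates in the thickness gauge

ROBOT

A 6-joint arm with a two-finger parallel gripper is mounted at the origin on the work surface. World frame = base frame: x ahead of the robot, y to its left, z up, the work surface at z = 0. Lengths are in m, angles in rad, forces in N, time in s.
With the tool pointing down it reaches from about 0.425 to 0.95 m from the base axis. Payload 3.5 kg.
Tool frame: the origin (TCP) lies on the centre line of the jaws, within the pads' length; the fingertips stand 8 mm ahead of it and the grasp point (between the pads) lies 11 mm behind it; z points along the fingers, y is the direction in which the jaws open and shut (so a half turn about z gives the same grasp; the last joint's range is limited). The gripper opens to 85 mm and grips with 20 to 120 N. Pads are 22 mm wide; open, the fingers measure 114 mm over their backs; the gripper's body (76 mm by 85 mm) begins 54 mm behind the grasp point. The pads swing forward as they close: fully open they stand 13 mm farther back than shut.
Start: joints at [-1.296, 0.286, 1.577, -0, 1.279, -0.15], TCP at [0.278, -0.615, 0.239] pointing down, gripper open.
Joint ranges: [-2.77, 2.77], [-0.9, 2.22], [0.21, 2.48], [-1.53, 4.67], [0.24, 2.81], [-2.84, 2.84]. Speed limits (rad/s): [2.79, 2.79, 3.14, 3.14, 3.14, 3.14].

INTERFACE

Orientations are given as a unit quaternion [w, x, y, z].
In Python, from cell import sensors, viewer, ticket gives the robot as it stands.
- The arm moves only by the tool apply_moves, never from a script. Its arguments are lists of equal length, an entry for each row: "travel": the shift along the tool's x, y, z in cm, a list of three; "rot": the turn, a rotation vector about the tool's x, y, z in degrees, a list of three. In form: {"travel": [[tx, ty, tz], ...], "rot": [[rx, ry, rz], ...]}. A call has 1 to 8 rows; each row is the pose to reach, as a shift and turn from the pose commanded when the call began, along the tool's axes at that moment; what a row does not reach only later rows make up. A row lasts 1/10 s, in which the tool goes at most 50 mm and 8.59 degrees, less where a joint would pass 70% of its speed; a pose out of reach is approached as far as the arm can. A call with a gripper value outside its range is refused whole. "fingers" is the finger opening in cm, from 0 to 8.54, set as the call begins (left out, the last holds). The fingers move at their own pace and stop on an object; "force" is the grip in N (left out, the last holds). Time passes only in rows, so rows that repeat a pose let the fingers close. It gives the time, the measured TCP pose, the force and the opening at its end, in the units of the state.
- sensors.observe(): the state, without advancing time (a new reading comes with each control period).
- viewer.get_image(name): name is "side" or "top"; returns the picture (400x640x3 uint8, red, green, blue); there is no depth.
- viewer.camera_params(name): a dict with "vertical_fov" (degrees; the focal length in pixels is half the picture's height over the tangent of half this angle, whatever the lens; pixels are square), "cx", "cy" (the principal point, pixels), "eye" and "orientation" of the camera in the world. Camera axes: x right, y down, z forward; pixel columns grow to the right and rows downward; lengths in m; the calibration is good to about 2 mm. A picture is of the moment at which its call begins. camera_params takes no time and is no camera call.
- ticket.sign_off(): hands the job in, once; it reports no verdict.
Trained networks look in the newest picture that a camera, given by its name, has taken for a name from the list of things; names that differ only in an ending like _2 or _b are one class to them, and where a whole thing is asked for, a point or a joint stands for the part that bears it (a point fixed in the world has none). Each returns a list of dicts, best first, with "score" (0 to 1); they miss things now and then, are a little off and sometimes report something else, mostly with a low value. They report only what shows in the picture. A call takes as long as a camera call. They do not tell look-alikes from the thing itself.
- viewer.spot_in(camera, target): "xy" ([column, row] in pixels, amid what is visible of it).
The state is a dict: "time": time; "joint_pos": joint angles; "joint_vel": joint speeds; "effort": joint torques, N m; "tool_pos": TCP position; "tool_rot": TCP orientation; "wrist_force": force on the tool from outside, world axes, zero at the start; "wrist_torque": the same for the moment, N m; "grip_width": finger opening in m.
Only numpy, scipy, OpenCV 4.12 (cv2) and the standard library are available. Lean on these libraries where they do the work, as an engineer would, in place of code of your own. Each camera call takes 0.05 s, during which the arm holds its last target. There are 200 camera calls.

TASK

Take the two loose steel spacer plates from the stand and load them into the thickness gauge, the thin one in the narrowest slot and the medium one in the middle slot, each pressed down past its spring shoe until it stops fully home, upright, and let go. The jaws of these slots are clamped a little off their marks, so feel each plate into its slot and press gently rather than forcing it. Leave the thick plate in the gauge and the other things on the bench alone.

Things in the scene. Friction and masses are not known exactly. Their poses are not given: they have to be found in the camera images.
- gauge: Thickness gauge, fixed: dark slab 74 x 190 x 8 mm with 3 aluminium jaw pairs in a row along y, 56 mm apart, each 50 (x) x 40 (y) mm, tops 62 mm over the bench. The slot in each runs along x, open-ended, narrowing downward. Origin: centre of the underside, z up. Fully home, any plate's underside is 26 mm over the bench (36 below the mouth). Keep pushes under 25 N.
- slot_a (a point): Mark of the narrowest slot (gauge y = +56 mm), at its mouth's nominal middle. Its rigid jaws are clamped up to 5 mm off the mark either way along gauge y; true in x and yaw. Each side slopes in by 7 mm over the top 3.5 mm (too flat for a plate to slide in by itself), to a straight throat 7.6 mm wide, then a solid floor 36 mm below the mouth, where the 6 mm plate stops.
- slot_b (a point): Mark of the middle slot (gauge y = 0), as slot_a (up to 5 mm off along gauge y, independently; same slopes) but throat 12.6 mm wide; 36 mm below the mouth are two ledges with a 7.6 mm gap, 12 mm deep, between them: the 11 mm plate stops on them, the 6 mm plate would fall in.
- shoe_mark (a point): Nominal place of slot_a's spring shoe (slot_b has the same): a steel round nose, 12 mm diameter, along x on the throat's +y side, 22 mm below the mouth, standing 2.5 mm into the throat, touched from 18 mm below the mouth. A plate does not fall past it by its weight: it must be pushed, about 5 to 15 N, down to the seat. It nudges the plate to the -y side.
- thin_plate: Thin spacer plate, steel: a 44 (x) x 6 (y, thickness) x 42 mm (z) plate with a 12 x 12 mm square grip post, 40 mm tall, on the middle of its top edge (82 mm in all). Origin: centre of its underside; z up, x along its length, y through its thickness. 130 g. Starts upright in a bay of the stand.
- medium_plate: Medium spacer plate, steel: a 44 (x) x 11 (y, thickness) x 42 mm (z) plate with a 12 x 12 mm square grip post, 40 mm tall, on the middle of its top edge (82 mm in all). Origin: centre of its underside; z up, x along its length, y through its thickness. 200 g. Starts upright in a bay of the stand.
- thick_plate: Thick spacer plate, steel: a 44 (x) x 16 (y, thickness) x 42 mm (z) plate with a 12 x 12 mm square grip post, 40 mm tall, on the middle of its top edge (82 mm in all). Origin: centre of its underside; z up, x along its length, y through its thickness. 270 g. Already home in the widest slot, at the -y end of the row (gauge y = -56 mm); stays there.
- stand: Grey plastic stand, fixed, 70 (x) x 124 (y) x 20 mm, with two bays 26 mm wide and 62 mm apart along its y (at +-31 mm), open at both x ends, floor 6 mm above the bench; one plate stands loosely in each, parallel to the stand's x. Origin: centre of its underside.
- objective_a: Steel microscope objective, 28 mm diameter, 45 mm tall, standing; leave alone. Origin: centre of its foot.
- objective_b: Steel microscope objective, 28 mm diameter, 55 mm tall, standing; leave alone. Origin: centre of its foot.
- oil_bottle: Amber bottle, 32 mm diameter, 60 mm tall, standing; leave alone. Origin: centre of its foot.
- dish: Shallow glass dish, 90 mm across, 14 mm high; leave alone. Origin: centre of its underside.
- screwdriver: Screwdriver lying on the bench, 160 mm long; leave alone. Origin: on the bench under it.
- eyepiece: Black eyepiece, upright cylinder 34 mm diameter, 45 mm tall; leave alone. Origin: centre of its foot.
Mind the look-alikes: they are no part of the job. Several things have the shape of the gauge; the one meant has the colours described above.

How it is judged:
By the outcome, as a careful person would: the job done as asked, in the order asked, and still so for the second after the job is handed in, with the robot touching nothing.
It also fails if it takes over 70 s, if anything falls off the work surface, if the arm or the gripper's body presses on something with over 40 N, if the wrist force passes 120 N, or if a joint passes its speed limit or range.

## Working session

There is one attempt and no reset: what is moved stays moved. The work goes in short steps, Python scripts to look and compute and a tool call to move; the robot and the scene stay as the last step left them, time stands still between calls to the robot, and variables do not carry over. Pictures are saved under pics/ and viewed, about 8 in all and at most 12, crops included, and the job is handed in when it is done.

Besides the shell and the picture viewer there is one more tool, called after ">>>" by a JSON object that holds its "method" and its "body", one argument or row to a line. apply_moves: Moves the arm, as the interface text tells. Its arguments: {"type":"object","properties":{"travel":{"type":"array","items":{"type":"array","items":{"type":"number"}}},"rot":{"type":"array","items":{"type":"array","items":{"type":"number"}}},"fingers":{"type":"number"},"force":{"type":"number"}},"required":["travel","rot"]}

```bash
mkdir -p pics; ls; cat > h.py <<'E'
import numpy as np, cv2
from scipy.spatial.transform import Rotation as R
from cell import sensors, viewer, ticket
def cam(n):
    p=viewer.camera_params(n); f=200/np.tan(np.radians(p['vertical_fov']/2))
    q=p['orientation']; M=R.from_quat([q[1],q[2],q[3],q[0]]).as_matrix()
    return f,p['cx'],p['cy'],np.array(p['eye']),M
def proj(n,P):
    f,cx,cy,e,M=cam(n); c=(np.atleast_2d(P)-e)@M
    return np.c_[cx+f*c[:,0]/c[:,2],cy+f*c[:,1]/c[:,2]]
def back(n,uv,z):
    f,cx,cy,e,M=cam(n); d=M@np.array([(uv[0]-cx)/f,(uv[1]-cy)/f,1]); return e+d*(z-e[2])/d[2]
def shot(n,fn,crop=None,s=1):
    im=viewer.get_image(n)[:,:,::-1]
    if crop: a,b,c,d=crop; im=im[b:d,a:c]
    cv2.imwrite('pics/'+fn,cv2.resize(im,None,fx=s,fy=s,interpolation=cv2.INTER_CUBIC))
E
python3 - <<'E'
from h import *
for n in('top','side'):
    shot(n,n+'0.png',s=1.25); print(n,viewer.camera_params(n))
    for t in('gauge','stand','thin_plate','medium_plate','thick_plate'):
        print(t,[(np.round(d['xy'],1).tolist(),round(d['score'],2)) for d in viewer.spot_in(n,t)[:4]])
print(sensors.observe())
E
```

```text
pics
top {'vertical_fov': 56.60125008081311, 'cx': 319.6968808344342, 'cy': 204.6152227021941, 'eye': array([ 0.52460169, -0.07814059,  0.84961191]), 'orientation': array([ 0.02772757, -0.69626686,  0.71660178, -0.03042257])}
gauge [([366.4, 302.3], 0.84), ([472.9, 215.9], 0.77), ([370.0, 215.3], 0.57)]
stand [([227.0, 249.2], 0.69)]
thin_plate [([237.3, 246.3], 0.46)]
medium_plate [([208.6, 242.6], 0.74), ([443.3, 290.4], 0.56)]
thick_plate [([399.7, 212.9], 0.79)]
side {'vertical_fov': 52.31699072912315, 'cx': 323.33565251595655, 'cy': 193.06311315792317, 'eye': array([0.45976146, 0.65521583, 0.57311614]), 'orientation': array([ 0.03869876, -0.05869569,  0.88061552, -0.46858674])}
gauge [([332.7, 189.8], 0.97), ([349.6, 140.1], 0.85), ([408.8, 199.8], 0.66)]
stand [([347.1, 300.5], 0.93)]
thin_plate [([344.6, 263.8], 0.56)]
medium_plate [([334.6, 286.3], 0.62)]
thick_plate [([337.3, 155.1], 0.68)]
{'time': 0.6, 'joint_pos': array([-1.29603004e+00,  2.86266203e-01,  1.57666680e+00,  1.30184953e-05,
        1.27860289e+00, -1.50018588e-01]), 'joint_vel': array([ 0.00030743, -0.00103263, -0.00137361, -0.00047278,  0.00038395,
        0.00097073]), 'effort': array([-9.44977292e-04, -4.05665195e+01, -2.92742407e+01, -1.73288877e-04,
        6.48552978e-04,  1.13700164e-06]), 'tool_pos': array([ 0.27820249, -0.61500257,  0.23936543]), 'tool_rot': array([2.79358563e-05, 9.77529784e-01, 2.10797345e-01, 7.99027748e-06]), 'wrist_force': array([0.1791555 , 0.57109582, 0.52456656]), 'wrist_torque': array([-0.04891798, -0.02655469,  0.03143317]), 'grip_width': 0.08506874690553405}
```

View pics/top0.png

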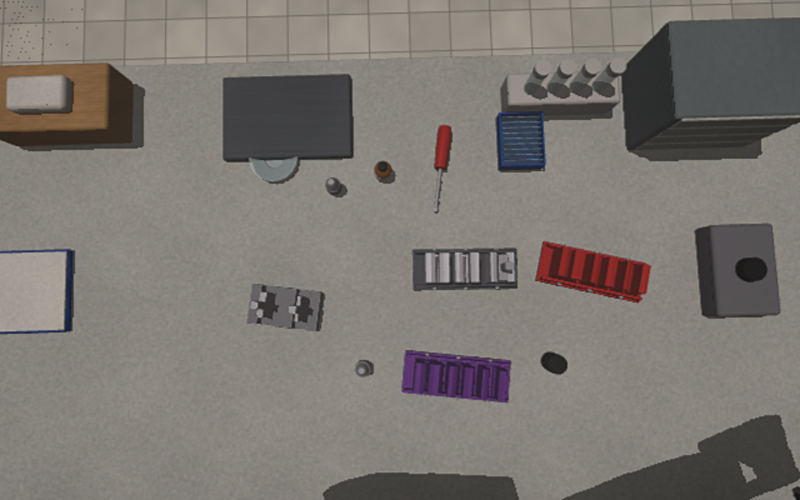

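View pics/side0.png

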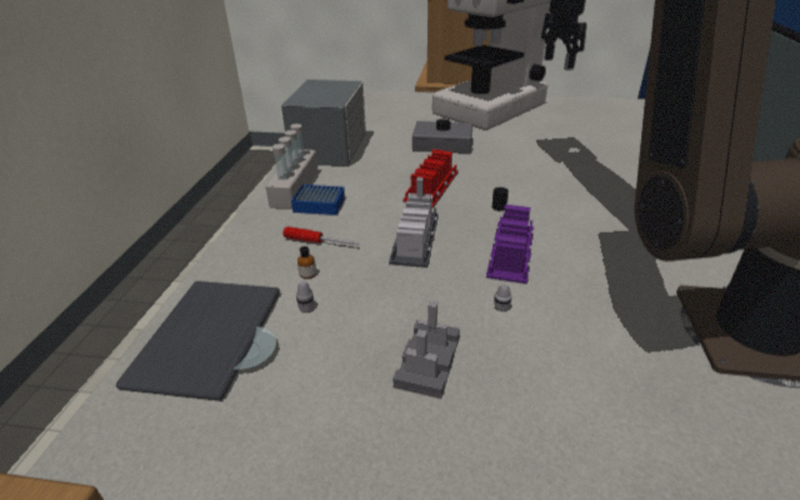

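The top view shows the aluminium/dark gauge at (372,215) px, the stand with its two plates at (229,246), and red and purple look-alikes. I'll zoom in on the gauge and the stand next.

```bash
python3 - <<'E'
from h import *
im=viewer.get_image('top')[:,:,::-1]
cv2.imwrite('pics/raw.png',im)
a=cv2.resize(im[190:240,320:425],None,fx=7,fy=7,interpolation=cv2.INTER_CUBIC)
b=cv2.resize(im[220:270,180:285],None,fx=7,fy=7,interpolation=cv2.INTER_CUBIC)[:240+10]
cv2.imwrite('pics/z1.png',np.vstack([a,cv2.resize(im[222:268,180:285],None,fx=5,fy=5,interpolation=cv2.INTER_CUBIC).__class__ and cv2.copyMakeBorder(cv2.resize(im[222:268,180:285],None,fx=5.2,fy=5.2,interpolation=cv2.INTER_CUBIC),0,0,0,735-546,cv2.BORDER_CONSTANT)]))
for uv in [(372,215),(229,246)]: print(back('top',uv,0.02))
for n,c in(('gauge',[(331.5,199.5),(413,199),(413.5,230),(330.5,231.5)]),): print([np.round(back('top',u,.008),4) for u in c])
print([np.round(back('top',u,.02),4) for u in [(202,227),(258,232),(256,263.5),(198,258)]])
E
```

```text
[ 0.5662951  -0.19856642  0.02      ]
[0.5065987  0.12157163 0.02      ]
[array([ 0.6048, -0.1095,  0.008 ]), array([ 0.6007, -0.2952,  0.008 ]), array([ 0.5303, -0.2928,  0.008 ]), array([ 0.5323, -0.105 ,  0.008 ])]
[array([0.5504, 0.1813, 0.02  ]), array([0.5357, 0.0568, 0.02  ]), array([0.4664, 0.0623, 0.02  ]), array([0.4822, 0.1903, 0.02  ])]
```

View pics/z1.png

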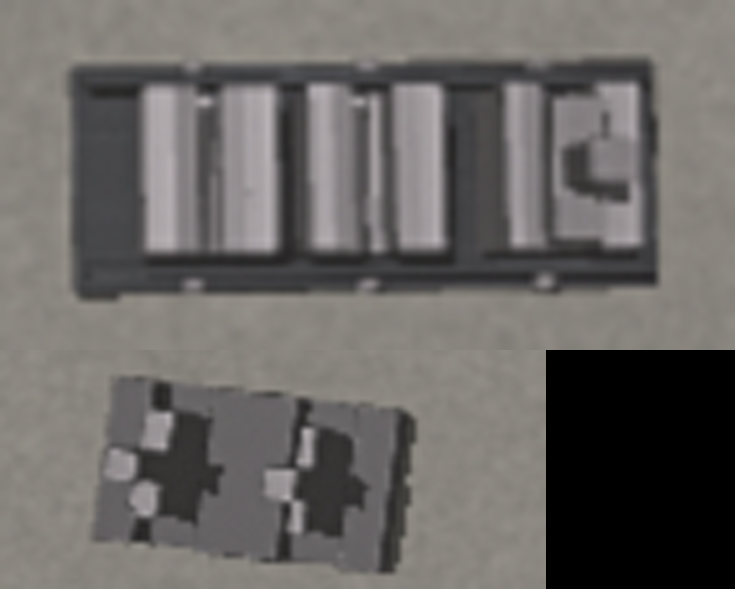

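```bash
cat >> h.py <<'E'
def go(p,yaw):
    "shift (cm, tool axes) and rotvec (deg) from the measured pose to p, jaw axis at world yaw+90deg"
    s=sensors.observe(); q=s['tool_rot']; T=R.from_quat([q[1],q[2],q[3],q[0]])
    best=None
    for k in(0,180):
        G=R.from_euler('z',yaw+k,degrees=True)*R.from_euler('x',180,degrees=True)
        rv=(T.inv()*G).as_rotvec(degrees=True)
        if best is None or np.linalg.norm(rv)<np.linalg.norm(best): best=rv
    return np.round(T.inv().apply(np.array(p)-s['tool_pos'])*100,2),np.round(best,2)
E
python3 - <<'E'
from h import *
def P(x,y,s,ox,oy,z): return back('top',((x+.5)/s-.5+ox,(y+.5)/s-.5+oy),z)
f=lambda v:np.round(v*1000,1)
for n,u in(('med',(122,465)),('thin',(280.5,485))): print(n,f(P(u[0],u[1]-350,5.2,180,222,.088)), 'side proj',proj('side',P(u[0],u[1]-350,5.2,180,222,.088)))
# stand corners
c=[P(u[0],u[1]-350,5.2,180,222,.02) for u in((112,377),(402,408),(383,572),(95,540))]
print('stand',[f(v) for v in c],f(np.mean(c,0)))
top=[P(x,y,7,320,190,.008) for x,y in((195,70),(368,66),(538,66))]
bot=[P(x,y,7,320,190,.008) for x,y in((195,285),(368,285),(545,281))]
for v in top+bot: print('mark',f(v))
# jaw top edges (62mm): outer edges and slot mouth edges, mid-height row 167
for x in(143,197,220,279, 306,350,392,446, 503,545,603,642): print(x,f(P(x,167,7,320,190,.062)))
print('thick post',f(P(610,155,7,320,190,.108)))
E
```

```text
med [514.2 158.   88. ] side proj [[336.32947716 266.40504044]]
thin [504.7  96.   88. ] side proj [[345.50550252 242.78521928]]
stand [array([551. , 183.2,  20. ]), array([534.1,  59.3,  20. ]), array([464.8,  68.4,  20. ]), array([481.9, 190.6,  20. ])] [508.  125.4  20. ]
mark [ 603.6 -145.8    8. ]
mark [ 603.3 -202.1    8. ]
mark [ 601.8 -257.4    8. ]
mark [ 533.9 -143.4    8. ]
mark [ 532.3 -199.2    8. ]
mark [ 531.9 -256.5    8. ]
143 [ 569.5 -124.6   62. ]
197 [ 569. -141.   62.]
220 [ 568.8 -148.    62. ]
279 [ 568.3 -165.9   62. ]
306 [ 568.1 -174.1   62. ]
350 [ 567.7 -187.4   62. ]
392 [ 567.3 -200.2   62. ]
446 [ 566.8 -216.6   62. ]
503 [ 566.3 -233.9   62. ]
545 [ 566.  -246.6   62. ]
603 [ 565.5 -264.2   62. ]
642 [ 565.1 -276.1   62. ]
thick post [ 566.5 -255.5  108. ]
```

```bash
python3 - <<'E'
from h import *
print(go([.5047,.096,.16],-7.7), go([.5047,.096,.06],-7.7))
E
```

```text
(array([ 49.94, -55.45,   7.93]), array([ 1.000e-02, -0.000e+00,  3.204e+01])) (array([ 49.94, -55.45,  17.93]), array([ 1.000e-02, -0.000e+00,  3.204e+01]))
```

>>> {"method": "apply_moves", "body": {
  "travel": [
    [49.94,-55.45,4],
    [49.94,-55.45,4],
    [49.94,-55.45,4],
    [49.94,-55.45,7.93],
    [49.94,-55.45,7.93],
    [49.94,-55.45,7.93],
    [49.94,-55.45,7.93],
    [49.94,-55.45,7.93]
  ],
  "rot": [
    [0,0,32.04],
    [0,0,32.04],
    [0,0,32.04],
    [0,0,32.04],
    [0,0,32.04],
    [0,0,32.04],
    [0,0,32.04],
    [0,0,32.04]
  ],
  "fingers": 5,
  "force": 40
}}

```text
time: 1.45
tool_pos: [0.3993, -0.2339, 0.2018]
tool_rot: [0.0, 0.998, -0.067, 0.001]
wrist_force: [1.0, -0.4, 0.3]
grip_width: 0.0496
```

```bash
python3 - <<'E'
from h import *
print(go([.5047,.096,.16],-7.7),sensors.observe()['tool_pos'])
E
```

```text
(array([  6.  , -34.11,   4.17]), array([ 0.03, -0.07, -0.03])) [ 0.39930255 -0.23393278  0.20181091]
```

>>> {"method": "apply_moves", "body": {
  "travel": [
    [6,-34.1,3],
    [6,-34.1,3],
    [6,-34.1,3],
    [6,-34.1,3],
    [6,-34.1,3],
    [6,-34.1,3],
    [6,-34.1,3],
    [6,-34.1,3]
  ],
  "rot": [
    [0,0,0],
    [0,0,0],
    [0,0,0],
    [0,0,0],
    [0,0,0],
    [0,0,0],
    [0,0,0],
    [0,0,0]
  ]
}}

```text
time: 2.25
tool_pos: [0.5046, 0.0987, 0.1715]
tool_rot: [-0.001, 0.998, -0.064, 0.0]
wrist_force: [-0.7, -1.0, -0.9]
grip_width: 0.0501
```

>>> {"method": "apply_moves", "body": {
  "travel": [
    [0,0,0],
    [0,0,0]
  ],
  "rot": [
    [0,0,0],
    [0,0,0]
  ]
}}

```text
time: 2.45
tool_pos: [0.5041, 0.0934, 0.1717]
tool_rot: [0.0, 0.998, -0.067, 0.0]
wrist_force: [0.2, -0.1, -0.1]
grip_width: 0.0504
```

```bash
python3 - <<'E'
from h import *
print(go([.5047,.096,.06],-7.7),sensors.observe()['tool_pos'])
shot('top','z2.png',(180,205,285,275),6)
E
```

```text
(array([ 0.03, -0.27, 11.17]), array([ 0.02, -0.01, -0.04])) [0.50406282 0.09340932 0.17173473]
```

View pics/z2.png

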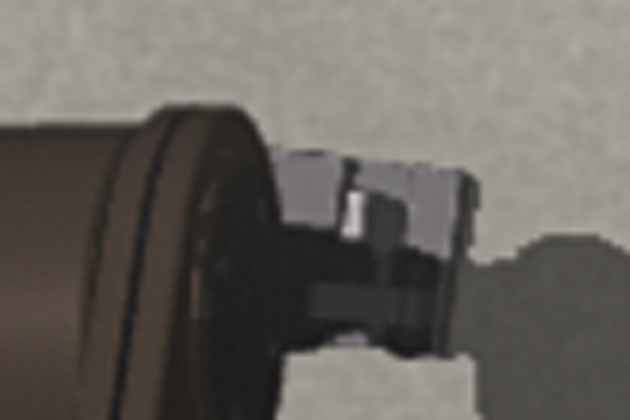

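The arm hides the plate from the top camera, so I'll descend on the estimate, then close on the post.

>>> {"method": "apply_moves", "body": {
  "travel": [
    [0.03,-0.27,4],
    [0.03,-0.27,8],
    [0.03,-0.27,10.5],
    [0.03,-0.27,11.2],
    [0.03,-0.27,11.2],
    [0.03,-0.27,11.2]
  ],
  "rot": [
    [0,0,0],
    [0,0,0],
    [0,0,0],
    [0,0,0],
    [0,0,0],
    [0,0,0]
  ]
}}

```text
time: 3.1
tool_pos: [0.5062, 0.0961, 0.0613]
tool_rot: [-0.0, 0.998, -0.068, 0.001]
wrist_force: [0.2, -0.2, 1.1]
grip_width: 0.0501
```

```bash
python3 - <<'E'
from h import *
shot('side','z3.png',(270,190,430,310),5)
print(sensors.observe()['tool_pos'],sensors.observe()['wrist_force'])
E
```

```text
[0.50647607 0.09628858 0.06168467] [0.20972617 0.2772004  0.47133781]
```

View pics/z3.png

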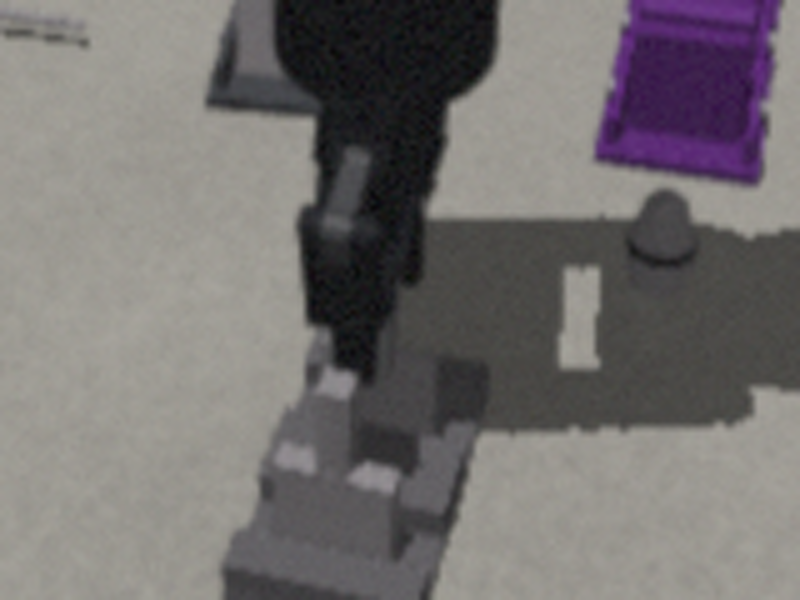

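>>> {"method": "apply_moves", "body": {
  "travel": [
    [0,0,0],
    [0,0,0],
    [0,0,0],
    [0,0,0],
    [0,0,0],
    [0,0,0]
  ],
  "rot": [
    [0,0,0],
    [0,0,0],
    [0,0,0],
    [0,0,0],
    [0,0,0],
    [0,0,0]
  ],
  "fingers": 0.5,
  "force": 60
}}

```text
time: 3.75
tool_pos: [0.5057, 0.0968, 0.0607]
tool_rot: [0.0, 0.998, -0.067, 0.001]
wrist_force: [-0.1, -0.7, 5.4]
grip_width: 0.0109
```

>>> {"method": "apply_moves", "body": {
  "travel": [
    [0,0,-1],
    [0,0,-3],
    [0,0,-6],
    [0,0,-8],
    [0,0,-8],
    [0,0,-8]
  ],
  "rot": [
    [0,0,0],
    [0,0,0],
    [0,0,0],
    [0,0,0],
    [0,0,0],
    [0,0,0]
  ]
}}

```text
time: 4.35
tool_pos: [0.5043, 0.0969, 0.1391]
tool_rot: [-0.0, 0.998, -0.067, -0.0]
wrist_force: [-0.6, 0.6, -1.5]
grip_width: 0.011
```

```bash
python3 - <<'E'
from h import *
shot('side','z4.png',(270,190,430,310),5)
for k in range(1): s=sensors.observe(); print(s['tool_pos'],s['wrist_force'],s['wrist_torque'],s['grip_width'])
print(go([.567,-.146,.14],-1.2))
E
```

```text
[0.50368574 0.09683598 0.13817354] [-1.20064641 -0.35555251 -2.37740435] [ 0.01715356 -0.00173066  0.06630356] 0.010972124947804623
(array([ 9.53, 23.22, -0.2 ]), array([ 0.  ,  0.15, -6.5 ]))
```

View pics/z4.png

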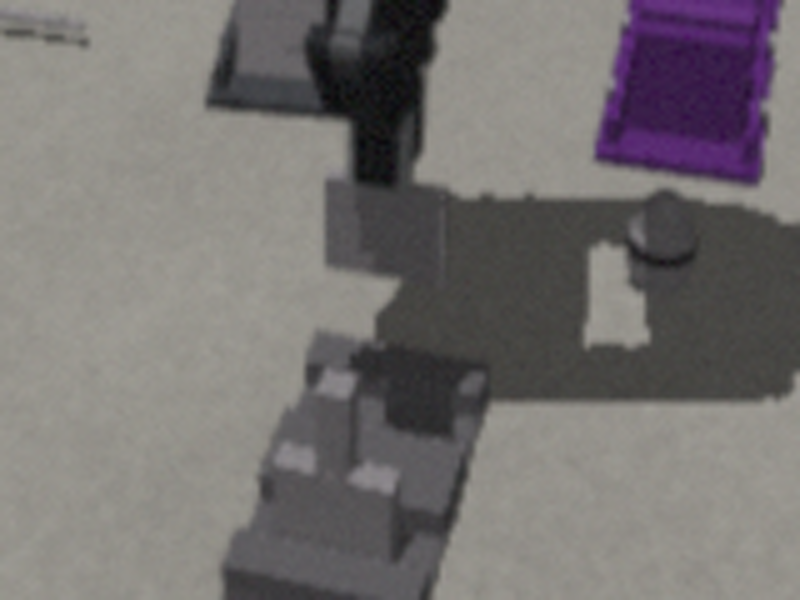

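>>> {"method": "apply_moves", "body": {
  "travel": [
    [2,5,-0.2],
    [4,10,-0.2],
    [6,15,-0.2],
    [8,20,-0.2],
    [9.5,23,-0.2],
    [9.6,23.2,-0.2],
    [9.6,23.2,-0.2],
    [9.6,23.2,-0.2]
  ],
  "rot": [
    [0,0,-1.5],
    [0,0,-3],
    [0,0,-5],
    [0,0,-6.5],
    [0,0,-6.5],
    [0,0,-6.5],
    [0,0,-6.5],
    [0,0,-6.5]
  ]
}}

```text
time: 5.2
tool_pos: [0.5676, -0.1446, 0.1397]
tool_rot: [-0.001, 1.0, -0.01, -0.002]
wrist_force: [0.3, 1.1, -1.0]
grip_width: 0.0113
```

>>> {"method": "apply_moves", "body": {
  "travel": [
    [0,0,0],
    [0,0,0],
    [0,0,0]
  ],
  "rot": [
    [0,0,0],
    [0,0,0],
    [0,0,0]
  ]
}}

```text
time: 5.5
tool_pos: [0.5688, -0.1449, 0.1417]
tool_rot: [-0.0, 1.0, -0.01, -0.0]
wrist_force: [-0.1, 0.5, -1.7]
grip_width: 0.0109
```

```bash
python3 - <<'E'
from h import *
shot('side','z5.png',(290,120,410,210),6.6)
s=sensors.observe(); print(s['tool_pos'],s['wrist_force'],s['wrist_torque'],s['grip_width'])
t=s['tool_pos'];Rz=R.from_euler('z',-1.2,degrees=True)
for a in(-.022,.022): print('plate bottom corner +y face in crop',(proj('side',t+Rz.apply([a,.003,-.0547]))[0]-[290,120])*6.6)
for yo in(-.144,-.146,-.148):
  for a in(-.025,.025): print('jaw mouth +y lip',yo,(proj('side',[.569+a,yo+.0108,.062])[0]-[290,120])*6.6, 'outer',(proj('side',[.569+a,yo+.02,.062])[0]-[290,120])*6.6)
print(go([.569,-.146,.120],-1.2))
E
```

```text
[ 0.56888199 -0.145135    0.14179491] [ 0.11658987  0.35327644 -1.34688311] [-0.02865709  0.03331148 -0.03636377] 0.010959515454316851
plate bottom corner +y face in crop [310.02549006 355.91916209]
plate bottom corner +y face in crop [185.55149267 346.86906648]
jaw mouth +y lip -0.144 [315.28093891 430.1388905 ] outer [312.35768492 444.36659119]
jaw mouth +y lip -0.144 [174.42910275 420.97200119] outer [170.39498086 435.03306815]
jaw mouth +y lip -0.146 [315.91024227 427.07602295] outer [312.99718411 441.25409975]
jaw mouth +y lip -0.146 [175.29760345 417.94481289] outer [171.27746046 431.95715593]
jaw mouth +y lip -0.148 [316.53736142 424.02378611] outer [313.63444583 438.15249819]
jaw mouth +y lip -0.148 [176.16310924 414.9280635 ] outer [172.15687261 428.89193544]
(array([0.01, 0.09, 2.18]), array([ 0.  , -0.01,  0.07]))
```

View pics/z5.png

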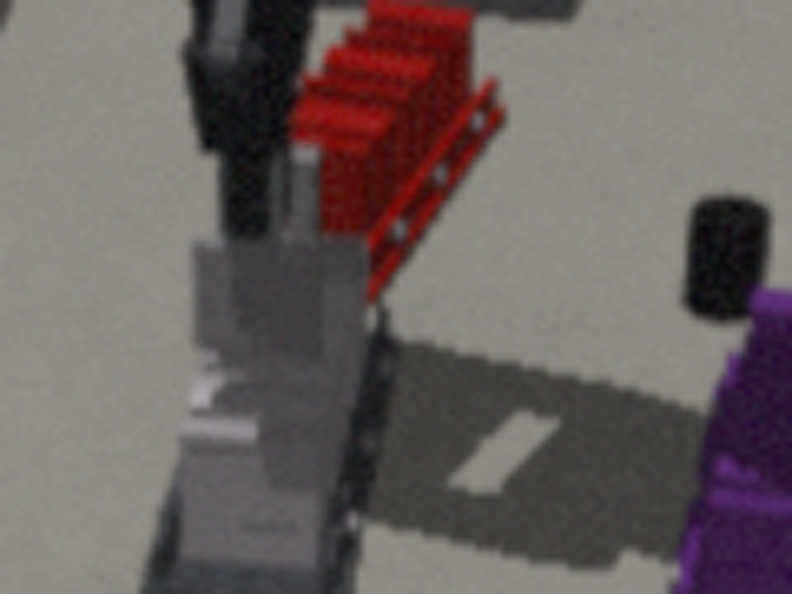

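>>> {"method": "apply_moves", "body": {
  "travel": [
    [0,0,1.0],
    [0,0,1.8],
    [0,0,2.0],
    [0,0,2.2],
    [0,0,2.2],
    [0,0,2.2]
  ],
  "rot": [
    [0,0,0],
    [0,0,0],
    [0,0,0],
    [0,0,0],
    [0,0,0],
    [0,0,0]
  ]
}}

```text
time: 6.15
tool_pos: [0.569, -0.1461, 0.1198]
tool_rot: [0.0, 1.0, -0.011, 0.0]
wrist_force: [-0.6, 0.5, -1.3]
grip_width: 0.011
```

>>> {"method": "apply_moves", "body": {
  "travel": [
    [0,0,0.1],
    [0,0,0.2],
    [0,0,0.3],
    [0,0,0.3],
    [0,0,0.3]
  ],
  "rot": [
    [0,0,0],
    [0,0,0],
    [0,0,0],
    [0,0,0],
    [0,0,0]
  ]
}}

```text
time: 6.65
tool_pos: [0.5689, -0.146, 0.1166]
tool_rot: [-0.0, 1.0, -0.01, -0.0]
wrist_force: [0.2, 0.0, -1.6]
grip_width: 0.0111
```

>>> {"method": "apply_moves", "body": {
  "travel": [
    [0,0,0.1],
    [0,0,0.2],
    [0,0,0.2],
    [0,0,0.2]
  ],
  "rot": [
    [0,0,0],
    [0,0,0],
    [0,0,0],
    [0,0,0]
  ]
}}

```text
time: 7.05
tool_pos: [0.5688, -0.146, 0.1145]
tool_rot: [-0.0, 1.0, -0.01, -0.0]
wrist_force: [0.1, -0.2, -1.5]
grip_width: 0.0106
```

>>> {"method": "apply_moves", "body": {
  "travel": [
    [0,0,0.1],
    [0,0,0.1],
    [0,0,0.1]
  ],
  "rot": [
    [0,0,0],
    [0,0,0],
    [0,0,0]
  ]
}}

```text
time: 7.35
tool_pos: [0.5689, -0.146, 0.1136]
tool_rot: [-0.0, 1.0, -0.01, -0.0]
wrist_force: [-0.3, 0.1, -1.8]
grip_width: 0.011
```

>>> {"method": "apply_moves", "body": {
  "travel": [
    [0,0,0.1],
    [0,0,0.1],
    [0,0,0.1]
  ],
  "rot": [
    [0,0,0],
    [0,0,0],
    [0,0,0]
  ]
}}

```text
time: 7.65
tool_pos: [0.5689, -0.1459, 0.1126]
tool_rot: [-0.0, 1.0, -0.01, 0.0]
wrist_force: [0.5, 0.6, -1.1]
grip_width: 0.0111
```

```bash
python3 - <<'E'
from h import *
s=sensors.observe(); print(s['tool_pos'],s['wrist_force'],s['wrist_torque'],s['grip_width'])
E
```

```text
[ 0.56887923 -0.14590036  0.11259329] [ 0.54019988  0.57644774 -1.13091946] [ 0.08562698 -0.03173151 -0.018568  ] 0.011057087553482352
```

>>> {"method": "apply_moves", "body": {
  "travel": [
    [0,0,0.1],
    [0,0,0.1],
    [0,0,0.1]
  ],
  "rot": [
    [0,0,0],
    [0,0,0],
    [0,0,0]
  ]
}}

```text
time: 7.95
tool_pos: [0.5688, -0.1459, 0.1115]
tool_rot: [-0.0, 1.0, -0.011, -0.0]
wrist_force: [-0.6, 1.0, -1.0]
grip_width: 0.0111
```

>>> {"method": "apply_moves", "body": {
  "travel": [
    [0,0,0.1],
    [0,0,0.1],
    [0,0,0.1]
  ],
  "rot": [
    [0,0,0],
    [0,0,0],
    [0,0,0]
  ]
}}

```text
time: 8.25
tool_pos: [0.5688, -0.1459, 0.1105]
tool_rot: [-0.0, 1.0, -0.01, -0.0]
wrist_force: [0.3, 0.4, -1.5]
grip_width: 0.0106
```

>>> {"method": "apply_moves", "body": {
  "travel": [
    [0,0,0.1],
    [0,0,0.1],
    [0,0,0.1]
  ],
  "rot": [
    [0,0,0],
    [0,0,0],
    [0,0,0]
  ]
}}

```text
time: 8.55
tool_pos: [0.5689, -0.1459, 0.1096]
tool_rot: [-0.0, 1.0, -0.011, -0.0]
wrist_force: [0.7, 2.0, -1.5]
grip_width: 0.0113
```

>>> {"method": "apply_moves", "body": {
  "travel": [
    [0,-0.06,0.1],
    [0,-0.06,0.1],
    [0,-0.06,0.1]
  ],
  "rot": [
    [0,0,0],
    [0,0,0],
    [0,0,0]
  ]
}}

```text
time: 8.85
tool_pos: [0.5688, -0.1455, 0.1086]
tool_rot: [0.0, 1.0, -0.01, -0.0]
wrist_force: [-0.2, -0.7, 0.2]
grip_width: 0.0113
```

>>> {"method": "apply_moves", "body": {
  "travel": [
    [0,-0.06,0],
    [0,-0.06,0],
    [0,-0.06,0]
  ],
  "rot": [
    [0,0,0],
    [0,0,0],
    [0,0,0]
  ]
}}

```text
time: 9.15
tool_pos: [0.5689, -0.1448, 0.1087]
tool_rot: [0.0, 1.0, -0.01, 0.0]
wrist_force: [0.2, 0.2, -1.8]
grip_width: 0.0111
```

>>> {"method": "apply_moves", "body": {
  "travel": [
    [0,-0.06,0],
    [0,-0.06,0],
    [0,-0.06,0]
  ],
  "rot": [
    [0,0,0],
    [0,0,0],
    [0,0,0]
  ]
}}

```text
time: 9.45
tool_pos: [0.569, -0.1446, 0.1087]
tool_rot: [0.0, 1.0, -0.01, 0.0]
wrist_force: [-0.0, -1.9, -2.1]
grip_width: 0.0107
```

>>> {"method": "apply_moves", "body": {
  "travel": [
    [0,0.11,0],
    [0,0.11,0.2],
    [0,0.11,0.4],
    [0,0.11,0.6],
    [0,0.11,0.8],
    [0,0.11,0.8],
    [0,0.11,0.8]
  ],
  "rot": [
    [0,0,0],
    [0,0,0],
    [0,0,0],
    [0,0,0],
    [0,0,0],
    [0,0,0],
    [0,0,0]
  ]
}}

```text
time: 10.15
tool_pos: [0.5689, -0.1452, 0.1005]
tool_rot: [-0.0, 1.0, -0.01, -0.0]
wrist_force: [0.3, 0.1, -0.9]
grip_width: 0.011
```

>>> {"method": "apply_moves", "body": {
  "travel": [
    [0,0,0.1],
    [0,0,0.2],
    [0,0,0.2]
  ],
  "rot": [
    [0,0,0],
    [0,0,0],
    [0,0,0]
  ]
}}

```text
time: 10.45
tool_pos: [0.569, -0.1454, 0.0987]
tool_rot: [0.0, 1.0, -0.01, 0.0]
wrist_force: [-1.2, -0.7, -1.5]
grip_width: 0.0107
```

>>> {"method": "apply_moves", "body": {
  "travel": [
    [0,0,0.1],
    [0,0,0.2],
    [0,0,0.2]
  ],
  "rot": [
    [0,0,0],
    [0,0,0],
    [0,0,0]
  ]
}}

```text
time: 10.75
tool_pos: [0.5694, -0.1458, 0.0976]
tool_rot: [0.001, 1.0, -0.01, 0.0]
wrist_force: [-1.7, -0.5, 4.0]
grip_width: 0.0111
```

>>> {"method": "apply_moves", "body": {
  "travel": [
    [0,0.02,0.1],
    [0,0.02,0.2],
    [0,0.02,0.2]
  ],
  "rot": [
    [0,0,0],
    [0,0,0],
    [0,0,0]
  ]
}}

```text
time: 11.05
tool_pos: [0.5697, -0.1459, 0.0967]
tool_rot: [0.0, 1.0, -0.01, 0.001]
wrist_force: [-3.2, 0.2, 9.3]
grip_width: 0.0111
```

>>> {"method": "apply_moves", "body": {
  "travel": [
    [0,0,0.1],
    [0,0,0.2],
    [0,0,0.2]
  ],
  "rot": [
    [0,0,0],
    [0,0,0],
    [0,0,0]
  ]
}}

```text
time: 11.35
tool_pos: [0.5699, -0.1459, 0.094]
tool_rot: [0.001, 1.0, -0.01, 0.001]
wrist_force: [0.6, -0.7, 4.6]
grip_width: 0.011
```

>>> {"method": "apply_moves", "body": {
  "travel": [
    [0,0,0.1],
    [0,0,0.2],
    [0,0,0.2]
  ],
  "rot": [
    [0,0,0],
    [0,0,0],
    [0,0,0]
  ]
}}

```text
time: 11.65
tool_pos: [0.5696, -0.1459, 0.0909]
tool_rot: [0.0, 1.0, -0.01, 0.001]
wrist_force: [0.9, -1.0, 3.0]
grip_width: 0.0111
```

Past the shoe nose; on down to the seat (expected TCP about 0.081).

>>> {"method": "apply_moves", "body": {
  "travel": [
    [0,0,0.2],
    [0,0,0.4],
    [0,0,0.5],
    [0,0,0.5]
  ],
  "rot": [
    [0,0,0],
    [0,0,0],
    [0,0,0],
    [0,0,0]
  ]
}}

```text
time: 12.05
tool_pos: [0.5687, -0.1458, 0.085]
tool_rot: [0.0, 1.0, -0.01, -0.0]
wrist_force: [1.4, -3.7, 1.1]
grip_width: 0.0112
```

>>> {"method": "apply_moves", "body": {
  "travel": [
    [0,0,0.1],
    [0,0,0.2],
    [0,0,0.2]
  ],
  "rot": [
    [0,0,0],
    [0,0,0],
    [0,0,0]
  ]
}}

```text
time: 12.35
tool_pos: [0.5686, -0.1457, 0.0832]
tool_rot: [0.0, 1.0, -0.01, -0.0]
wrist_force: [1.2, -4.5, 0.9]
grip_width: 0.0111
```

>>> {"method": "apply_moves", "body": {
  "travel": [
    [0,0,0.1],
    [0,0,0.2],
    [0,0,0.2]
  ],
  "rot": [
    [0,0,0],
    [0,0,0],
    [0,0,0]
  ]
}}

```text
time: 12.65
tool_pos: [0.5686, -0.1457, 0.0812]
tool_rot: [0.0, 1.0, -0.01, -0.0]
wrist_force: [0.2, -4.3, 0.3]
grip_width: 0.011
```

>>> {"method": "apply_moves", "body": {
  "travel": [
    [0,0,0.05],
    [0,0,0.1],
    [0,0,0.1]
  ],
  "rot": [
    [0,0,0],
    [0,0,0],
    [0,0,0]
  ]
}}

```text
time: 12.95
tool_pos: [0.5687, -0.1456, 0.0808]
tool_rot: [0.0, 1.0, -0.01, -0.0]
wrist_force: [-0.7, -5.0, 4.0]
grip_width: 0.0113
```

>>> {"method": "apply_moves", "body": {
  "travel": [
    [0,0,0.05],
    [0,0,0.05],
    [0,0,0.05]
  ],
  "rot": [
    [0,0,0],
    [0,0,0],
    [0,0,0]
  ]
}}

```text
time: 13.25
tool_pos: [0.5687, -0.1456, 0.0807]
tool_rot: [0.0, 1.0, -0.01, -0.0]
wrist_force: [-3.0, -4.8, 5.6]
grip_width: 0.0117
```

>>> {"method": "apply_moves", "body": {
  "travel": [
    [0,0,0.06],
    [0,0,0.06],
    [0,0,0.06]
  ],
  "rot": [
    [0,0,0],
    [0,0,0],
    [0,0,0]
  ]
}}

```text
time: 13.55
tool_pos: [0.5688, -0.1457, 0.0808]
tool_rot: [0.0, 1.0, -0.01, -0.001]
wrist_force: [-2.7, -4.3, 8.1]
grip_width: 0.0113
```

>>> {"method": "apply_moves", "body": {
  "travel": [
    [0,0,0],
    [0,0,0],
    [0,0,0],
    [0,0,0],
    [0,0,0]
  ],
  "rot": [
    [0,0,0],
    [0,0,0],
    [0,0,0],
    [0,0,0],
    [0,0,0]
  ],
  "fingers": 3.2
}}

```text
time: 14.05
tool_pos: [0.5686, -0.145, 0.0791]
tool_rot: [-0.0, 1.0, -0.01, -0.0]
wrist_force: [0.5, 0.6, 1.1]
grip_width: 0.032
```

>>> {"method": "apply_moves", "body": {
  "travel": [
    [0,0,-2],
    [0,0,-5],
    [0,0,-9],
    [0,0,-10],
    [0,0,-10]
  ],
  "rot": [
    [0,0,0],
    [0,0,0],
    [0,0,0],
    [0,0,0],
    [0,0,0]
  ]
}}

```text
time: 14.55
tool_pos: [0.5702, -0.146, 0.1821]
tool_rot: [0.001, 1.0, -0.01, 0.002]
wrist_force: [-0.8, -0.7, -0.3]
grip_width: 0.0319
```

```bash
python3 - <<'E'
from h import *
print(go([.5142,.158,.18],-7.7))
s=sensors.observe(); print(s['tool_pos'],s['wrist_force'])
E
```

```text
(array([ -6.24, -30.27,   0.13]), array([ 0.09, -0.28,  6.5 ]))
[ 0.57024999 -0.14596632  0.18209332] [-0.83368515 -0.6738688  -0.26696359]
```

>>> {"method": "apply_moves", "body": {
  "travel": [
    [-1,-5,0.1],
    [-2,-10,0.1],
    [-3,-15,0.1],
    [-4,-20,0.1],
    [-5,-25,0.1],
    [-6,-29,0.1],
    [-6.2,-30.3,0.1],
    [-6.2,-30.3,0.1]
  ],
  "rot": [
    [0,0,1],
    [0,0,2],
    [0,0,3],
    [0,0,4],
    [0,0,5],
    [0,0,6.5],
    [0,0,6.5],
    [0,0,6.5]
  ],
  "fingers": 5
}}

```text
time: 15.35
tool_pos: [0.5117, 0.1602, 0.1765]
tool_rot: [0.0, 0.998, -0.065, -0.002]
wrist_force: [0.1, -1.0, -0.4]
grip_width: 0.0501
```

>>> {"method": "apply_moves", "body": {
  "travel": [
    [0,0,0],
    [0,0,0],
    [0,0,0]
  ],
  "rot": [
    [0,0,0],
    [0,0,0],
    [0,0,0]
  ]
}}

```text
time: 15.65
tool_pos: [0.5136, 0.1573, 0.1783]
tool_rot: [0.0, 0.998, -0.068, -0.0]
wrist_force: [0.4, -0.1, 1.2]
grip_width: 0.0496
```

```bash
python3 - <<'E'
from h import *
print(go([.5142,.1585,.061],-7.7))
shot('top','z6.png',(300,180,440,250),5.6)
E
```

```text
(array([ 0.04, -0.13, 11.73]), array([ 0.02,  0.02, -0.13]))
```

View pics/z6.png

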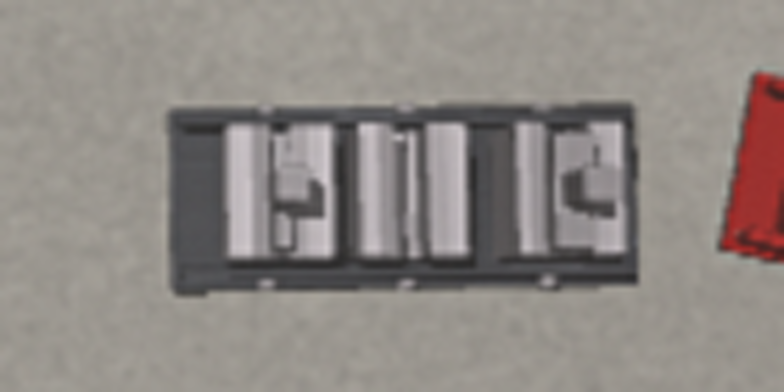

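The thin plate stands home in slot a, and the middle slot is empty. Now I'll grasp the medium plate.

>>> {"method": "apply_moves", "body": {
  "travel": [
    [0,-0.13,4],
    [0,-0.13,8],
    [0,-0.13,11],
    [0,-0.13,11.7],
    [0,-0.13,11.7],
    [0,-0.13,11.7]
  ],
  "rot": [
    [0,0,0],
    [0,0,0],
    [0,0,0],
    [0,0,0],
    [0,0,0],
    [0,0,0]
  ]
}}

```text
time: 16.3
tool_pos: [0.515, 0.1599, 0.0633]
tool_rot: [-0.0, 0.998, -0.067, 0.002]
wrist_force: [0.7, -0.0, 0.0]
grip_width: 0.0502
```

>>> {"method": "apply_moves", "body": {
  "travel": [
    [0,0,0],
    [0,0,0],
    [0,0,0],
    [0,0,0],
    [0,0,0],
    [0,0,0]
  ],
  "rot": [
    [0,0,0],
    [0,0,0],
    [0,0,0],
    [0,0,0],
    [0,0,0],
    [0,0,0]
  ],
  "fingers": 0.5
}}

```text
time: 16.9
tool_pos: [0.5144, 0.1598, 0.0631]
tool_rot: [0.0, 0.998, -0.067, 0.001]
wrist_force: [-1.2, -1.7, 5.6]
grip_width: 0.0109
```

>>> {"method": "apply_moves", "body": {
  "travel": [
    [0,0,-1],
    [0,0,-3],
    [0,0,-6],
    [0,0,-10],
    [0,0,-10],
    [0,0,-10],
    [0,0,-10]
  ],
  "rot": [
    [0,0,0],
    [0,0,0],
    [0,0,0],
    [0,0,0],
    [0,0,0],
    [0,0,0],
    [0,0,0]
  ]
}}

```text
time: 17.6
tool_pos: [0.5119, 0.16, 0.1596]
tool_rot: [0.0, 0.998, -0.067, -0.002]
wrist_force: [-0.5, -0.1, -1.8]
grip_width: 0.0111
```

```bash
python3 - <<'E'
from h import *
print(go([.5682,-.1963,.18],-1.2))
s=sensors.observe(); print(s['tool_pos'],s['wrist_force'],s['wrist_torque'])
E
```

```text
(array([10.35, 34.55, -2.05]), array([ 0.03,  0.22, -6.5 ]))
[0.51187842 0.15996859 0.15962015] [-0.53604605 -0.10552023 -1.77365113] [ 0.0325734  -0.01426603 -0.0029058 ]
```

>>> {"method": "apply_moves", "body": {
  "travel": [
    [1,4,-2.1],
    [2.5,9,-2.1],
    [4,14,-2.1],
    [5.5,19,-2.1],
    [7,24,-2.1],
    [8.5,29,-2.1],
    [10,33.5,-2.1],
    [10.3,34.5,-2.1]
  ],
  "rot": [
    [0,0,-1],
    [0,0,-2],
    [0,0,-3],
    [0,0,-4],
    [0,0,-5],
    [0,0,-6],
    [0,0,-6.5],
    [0,0,-6.5]
  ]
}}

```text
time: 18.4
tool_pos: [0.5684, -0.1996, 0.1801]
tool_rot: [-0.0, 1.0, -0.012, -0.001]
wrist_force: [0.2, 1.0, -2.2]
grip_width: 0.0108
```

>>> {"method": "apply_moves", "body": {
  "travel": [
    [0,0,0],
    [0,0,0],
    [0,0,0],
    [0,0,0]
  ],
  "rot": [
    [0,0,0],
    [0,0,0],
    [0,0,0],
    [0,0,0]
  ]
}}

```text
time: 18.8
tool_pos: [0.569, -0.1939, 0.182]
tool_rot: [-0.0, 1.0, -0.009, -0.0]
wrist_force: [-0.1, 0.6, -2.4]
grip_width: 0.0111
```

```bash
python3 - <<'E'
from h import *
print(go([.5682,-.1963,.122],-1.2))
s=sensors.observe(); print(s['tool_pos'],s['wrist_force'],s['wrist_torque'])
E
```

```text
(array([-0.07,  0.25,  6.  ]), array([-0.05,  0.05,  0.11]))
[ 0.5689972  -0.19387892  0.18204583] [-0.08016545  0.61347854 -2.43853825] [-0.0538825  -0.07102196 -0.00914404]
```

>>> {"method": "apply_moves", "body": {
  "travel": [
    [-0.07,0.25,2],
    [-0.07,0.25,4],
    [-0.07,0.25,5.5],
    [-0.07,0.25,6],
    [-0.07,0.25,6],
    [-0.07,0.25,6]
  ],
  "rot": [
    [0,0,0],
    [0,0,0],
    [0,0,0],
    [0,0,0],
    [0,0,0],
    [0,0,0]
  ]
}}

```text
time: 19.4
tool_pos: [0.5691, -0.1982, 0.1234]
tool_rot: [0.0, 1.0, -0.01, 0.001]
wrist_force: [-0.7, 0.6, -2.3]
grip_width: 0.0112
```

>>> {"method": "apply_moves", "body": {
  "travel": [
    [0,0,0.1],
    [0,0,0.2],
    [0,0,0.3],
    [0,0,0.3]
  ],
  "rot": [
    [0,0,0],
    [0,0,0],
    [0,0,0],
    [0,0,0]
  ]
}}

```text
time: 19.8
tool_pos: [0.5685, -0.1982, 0.1196]
tool_rot: [0.0, 1.0, -0.011, 0.0]
wrist_force: [1.0, -0.2, -2.3]
grip_width: 0.0111
```

>>> {"method": "apply_moves", "body": {
  "travel": [
    [0,0,0.1],
    [0,0,0.1],
    [0,0,0.1]
  ],
  "rot": [
    [0,0,0],
    [0,0,0],
    [0,0,0]
  ]
}}

```text
time: 20.1
tool_pos: [0.5684, -0.1981, 0.1184]
tool_rot: [-0.0, 1.0, -0.011, -0.0]
wrist_force: [-0.9, 0.8, -2.1]
grip_width: 0.0113
```

>>> {"method": "apply_moves", "body": {
  "travel": [
    [0,0,0.1],
    [0,0,0.1],
    [0,0,0.1]
  ],
  "rot": [
    [0,0,0],
    [0,0,0],
    [0,0,0]
  ]
}}

```text
time: 20.4
tool_pos: [0.5685, -0.1981, 0.1175]
tool_rot: [-0.0, 1.0, -0.01, -0.0]
wrist_force: [0.5, -1.0, -2.0]
grip_width: 0.011
```

>>> {"method": "apply_moves", "body": {
  "travel": [
    [0,-0.1,0],
    [0,-0.18,0],
    [0,-0.18,0]
  ],
  "rot": [
    [0,0,0],
    [0,0,0],
    [0,0,0]
  ]
}}

```text
time: 20.7
tool_pos: [0.5685, -0.1962, 0.1175]
tool_rot: [-0.0, 1.0, -0.01, -0.0]
wrist_force: [-0.3, -0.0, -2.4]
grip_width: 0.0111
```

>>> {"method": "apply_moves", "body": {
  "travel": [
    [0,0,0.1],
    [0,0,0.1],
    [0,0,0.1]
  ],
  "rot": [
    [0,0,0],
    [0,0,0],
    [0,0,0]
  ]
}}

```text
time: 21.0
tool_pos: [0.5685, -0.1963, 0.1165]
tool_rot: [-0.0, 1.0, -0.01, -0.0]
wrist_force: [-0.6, -0.3, -2.2]
grip_width: 0.011
```

>>> {"method": "apply_moves", "body": {
  "travel": [
    [0,0,0.1],
    [0,0,0.1],
    [0,0,0.1]
  ],
  "rot": [
    [0,0,0],
    [0,0,0],
    [0,0,0]
  ]
}}

```text
time: 21.3
tool_pos: [0.5687, -0.1965, 0.1159]
tool_rot: [0.0, 1.0, -0.01, 0.0]
wrist_force: [-0.1, 0.5, -1.1]
grip_width: 0.011
```

>>> {"method": "apply_moves", "body": {
  "travel": [
    [0,0,0.1],
    [0,0,0.1],
    [0,0,0.1]
  ],
  "rot": [
    [0,0,0],
    [0,0,0],
    [0,0,0]
  ]
}}

```text
time: 21.6
tool_pos: [0.5688, -0.1965, 0.1156]
tool_rot: [0.0, 1.0, -0.01, 0.0]
wrist_force: [-2.9, 0.4, 5.3]
grip_width: 0.0114
```

>>> {"method": "apply_moves", "body": {
  "travel": [
    [0,0,-0.1],
    [0,0.1,-0.1],
    [0,0.1,-0.1],
    [0,0.1,-0.1]
  ],
  "rot": [
    [0,0,0],
    [0,0,0],
    [0,0,0],
    [0,0,0]
  ]
}}

```text
time: 22.0
tool_pos: [0.5687, -0.1969, 0.1157]
tool_rot: [-0.0, 1.0, -0.011, 0.0]
wrist_force: [-1.8, 2.2, 4.2]
grip_width: 0.0109
```

>>> {"method": "apply_moves", "body": {
  "travel": [
    [0,0,0.1],
    [0,0,0.1],
    [0,0,0.1]
  ],
  "rot": [
    [0,0,0],
    [0,0,0],
    [0,0,0]
  ]
}}

```text
time: 22.3
tool_pos: [0.5688, -0.1969, 0.1156]
tool_rot: [-0.0, 1.0, -0.01, 0.0]
wrist_force: [-3.2, 4.4, 8.0]
grip_width: 0.0112
```

>>> {"method": "apply_moves", "body": {
  "travel": [
    [0,0,0.08],
    [0,0,0.08],
    [0,0,0.08]
  ],
  "rot": [
    [0,0,0],
    [0,0,0],
    [0,0,0]
  ]
}}

```text
time: 22.6
tool_pos: [0.5689, -0.1969, 0.1155]
tool_rot: [-0.0, 1.0, -0.01, 0.0]
wrist_force: [-3.9, 5.3, 10.3]
grip_width: 0.011
```

>>> {"method": "apply_moves", "body": {
  "travel": [
    [0,0,-0.3],
    [0,-0.1,-0.3],
    [0,-0.2,-0.3],
    [0,-0.2,-0.3],
    [0,-0.2,-0.3]
  ],
  "rot": [
    [0,0,0],
    [0,0,0],
    [0,0,0],
    [0,0,0],
    [0,0,0]
  ]
}}

```text
time: 23.1
tool_pos: [0.5682, -0.1953, 0.1159]
tool_rot: [-0.0, 1.0, -0.01, -0.001]
wrist_force: [0.8, 0.6, -2.8]
grip_width: 0.0107
```

>>> {"method": "apply_moves", "body": {
  "travel": [
    [0,0,0.1],
    [0,0,0.15],
    [0,0,0.15]
  ],
  "rot": [
    [0,0,0],
    [0,0,0],
    [0,0,0]
  ]
}}

```text
time: 23.4
tool_pos: [0.5684, -0.1954, 0.115]
tool_rot: [-0.0, 1.0, -0.01, -0.0]
wrist_force: [0.2, -0.7, -2.8]
grip_width: 0.0111
```

>>> {"method": "apply_moves", "body": {
  "travel": [
    [0,0,0.1],
    [0,0,0.1],
    [0,0,0.1]
  ],
  "rot": [
    [0,0,0],
    [0,0,0],
    [0,0,0]
  ]
}}

```text
time: 23.7
tool_pos: [0.5686, -0.1954, 0.1142]
tool_rot: [0.0, 1.0, -0.01, 0.0]
wrist_force: [0.5, -0.9, -2.2]
grip_width: 0.011
```

>>> {"method": "apply_moves", "body": {
  "travel": [
    [0,0,0.1],
    [0,0,0.1],
    [0,0,0.1]
  ],
  "rot": [
    [0,0,0],
    [0,0,0],
    [0,0,0]
  ]
}}

```text
time: 24.0
tool_pos: [0.5686, -0.1954, 0.1132]
tool_rot: [0.0, 1.0, -0.01, 0.0]
wrist_force: [-0.7, 0.3, -2.5]
grip_width: 0.0109
```

>>> {"method": "apply_moves", "body": {
  "travel": [
    [0,0,0.1],
    [0,0,0.2],
    [0,0,0.2]
  ],
  "rot": [
    [0,0,0],
    [0,0,0],
    [0,0,0]
  ]
}}

```text
time: 24.3
tool_pos: [0.5685, -0.1954, 0.1111]
tool_rot: [0.0, 1.0, -0.01, -0.0]
wrist_force: [-0.6, -0.6, -2.5]
grip_width: 0.0106
```

>>> {"method": "apply_moves", "body": {
  "travel": [
    [0,0,0.1],
    [0,0,0.2],
    [0,0,0.2]
  ],
  "rot": [
    [0,0,0],
    [0,0,0],
    [0,0,0]
  ]
}}

```text
time: 24.6
tool_pos: [0.5686, -0.1954, 0.1091]
tool_rot: [0.0, 1.0, -0.01, 0.0]
wrist_force: [0.3, -0.0, -2.4]
grip_width: 0.0109
```

In the throat with no load. On to the shoe.

>>> {"method": "apply_moves", "body": {
  "travel": [
    [0,0,0.2],
    [0,0,0.4],
    [0,0,0.6],
    [0,0,0.7],
    [0,0,0.7]
  ],
  "rot": [
    [0,0,0],
    [0,0,0],
    [0,0,0],
    [0,0,0],
    [0,0,0]
  ]
}}

```text
time: 25.1
tool_pos: [0.5685, -0.1954, 0.1019]
tool_rot: [0.0, 1.0, -0.01, -0.0]
wrist_force: [0.8, -0.3, -3.9]
grip_width: 0.0109
```

>>> {"method": "apply_moves", "body": {
  "travel": [
    [0,0.02,0.1],
    [0,0.02,0.2],
    [0,0.02,0.2]
  ],
  "rot": [
    [0,0,0],
    [0,0,0],
    [0,0,0]
  ]
}}

```text
time: 25.4
tool_pos: [0.5687, -0.1955, 0.1008]
tool_rot: [-0.0, 1.0, -0.01, 0.0]
wrist_force: [-1.6, 1.0, 1.2]
grip_width: 0.0108
```

>>> {"method": "apply_moves", "body": {
  "travel": [
    [0,0.02,0.1],
    [0,0.02,0.2],
    [0,0.02,0.2]
  ],
  "rot": [
    [0,0,0],
    [0,0,0],
    [0,0,0]
  ]
}}

```text
time: 25.7
tool_pos: [0.569, -0.1958, 0.1002]
tool_rot: [0.0, 1.0, -0.01, 0.0]
wrist_force: [-2.6, 1.3, 8.2]
grip_width: 0.0112
```

>>> {"method": "apply_moves", "body": {
  "travel": [
    [0,0,0.1],
    [0,0,0.2],
    [0,0,0.2]
  ],
  "rot": [
    [0,0,0],
    [0,0,0],
    [0,0,0]
  ]
}}

```text
time: 26.0
tool_pos: [0.5694, -0.1959, 0.0991]
tool_rot: [0.0, 1.0, -0.01, 0.0]
wrist_force: [-3.4, 2.5, 10.2]
grip_width: 0.0113
```

>>> {"method": "apply_moves", "body": {
  "travel": [
    [0,0,0.1],
    [0,0,0.2],
    [0,0,0.2]
  ],
  "rot": [
    [0,0,0],
    [0,0,0],
    [0,0,0]
  ]
}}

```text
time: 26.3
tool_pos: [0.5696, -0.1958, 0.0959]
tool_rot: [0.0, 1.0, -0.01, 0.001]
wrist_force: [-1.2, 2.3, 4.9]
grip_width: 0.011
```

>>> {"method": "apply_moves", "body": {
  "travel": [
    [0,0,0.1],
    [0,0,0.2],
    [0,0,0.2]
  ],
  "rot": [
    [0,0,0],
    [0,0,0],
    [0,0,0]
  ]
}}

```text
time: 26.6
tool_pos: [0.5697, -0.1958, 0.0937]
tool_rot: [0.0, 1.0, -0.01, 0.001]
wrist_force: [-0.1, 1.7, 6.0]
grip_width: 0.0112
```

>>> {"method": "apply_moves", "body": {
  "travel": [
    [0,0,0.1],
    [0,0,0.2],
    [0,0,0.2]
  ],
  "rot": [
    [0,0,0],
    [0,0,0],
    [0,0,0]
  ]
}}

```text
time: 26.9
tool_pos: [0.5697, -0.1958, 0.0915]
tool_rot: [0.0, 1.0, -0.01, 0.001]
wrist_force: [-0.2, 2.6, 4.8]
grip_width: 0.0108
```

>>> {"method": "apply_moves", "body": {
  "travel": [
    [0,0,0.2],
    [0,0,0.4],
    [0,0,0.5],
    [0,0,0.5]
  ],
  "rot": [
    [0,0,0],
    [0,0,0],
    [0,0,0],
    [0,0,0]
  ]
}}

```text
time: 27.3
tool_pos: [0.5696, -0.1958, 0.0862]
tool_rot: [0.0, 1.0, -0.01, 0.001]
wrist_force: [0.2, 2.0, 4.6]
grip_width: 0.0109
```

>>> {"method": "apply_moves", "body": {
  "travel": [
    [0,0,0.1],
    [0,0,0.2],
    [0,0,0.2]
  ],
  "rot": [
    [0,0,0],
    [0,0,0],
    [0,0,0]
  ]
}}

```text
time: 27.6
tool_pos: [0.5694, -0.1958, 0.0841]
tool_rot: [0.0, 1.0, -0.01, 0.001]
wrist_force: [0.6, 1.4, 4.9]
grip_width: 0.0112
```

>>> {"method": "apply_moves", "body": {
  "travel": [
    [0,0,0.1],
    [0,0,0.1],
    [0,0,0.1]
  ],
  "rot": [
    [0,0,0],
    [0,0,0],
    [0,0,0]
  ]
}}

```text
time: 27.9
tool_pos: [0.5694, -0.1958, 0.0831]
tool_rot: [0.0, 1.0, -0.01, 0.001]
wrist_force: [0.7, 0.3, 5.3]
grip_width: 0.011
```

>>> {"method": "apply_moves", "body": {
  "travel": [
    [0,0,0.1],
    [0,0,0.1],
    [0,0,0.1]
  ],
  "rot": [
    [0,0,0],
    [0,0,0],
    [0,0,0]
  ]
}}

```text
time: 28.2
tool_pos: [0.5695, -0.1959, 0.0831]
tool_rot: [0.0, 1.0, -0.01, 0.001]
wrist_force: [-0.4, 1.8, 9.9]
grip_width: 0.0109
```

Stopped dead at 0.0831, the height worked out for fully home. One slight confirming push, then release.

>>> {"method": "apply_moves", "body": {
  "travel": [
    [0,0,0.05],
    [0,0,0.05],
    [0,0,0.05]
  ],
  "rot": [
    [0,0,0],
    [0,0,0],
    [0,0,0]
  ]
}}

```text
time: 28.5
tool_pos: [0.5695, -0.1959, 0.083]
tool_rot: [0.0, 1.0, -0.01, 0.001]
wrist_force: [-1.5, 3.1, 11.4]
grip_width: 0.0111
```

>>> {"method": "apply_moves", "body": {
  "travel": [
    [0,0,0],
    [0,0,0],
    [0,0,0],
    [0,0,0],
    [0,0,0]
  ],
  "rot": [
    [0,0,0],
    [0,0,0],
    [0,0,0],
    [0,0,0],
    [0,0,0]
  ],
  "fingers": 3
}}

```text
time: 29.0
tool_pos: [0.5682, -0.1957, 0.0802]
tool_rot: [-0.0, 1.0, -0.011, -0.0]
wrist_force: [0.2, -0.4, 0.1]
grip_width: 0.0299
```

>>> {"method": "apply_moves", "body": {
  "travel": [
    [0,0,-2],
    [0,0,-5],
    [0,0,-9],
    [0,0,-12],
    [-3,-4,-13],
    [-6,-8,-13],
    [-9,-12,-13],
    [-10,-15,-13]
  ],
  "rot": [
    [0,0,0],
    [0,0,0],
    [0,0,0],
    [0,0,0],
    [0,0,0],
    [0,0,0],
    [0,0,0],
    [0,0,0]
  ]
}}

```text
time: 29.8
tool_pos: [0.4692, -0.0418, 0.2102]
tool_rot: [-0.0, 1.0, -0.011, -0.001]
wrist_force: [0.2, -0.1, -0.9]
grip_width: 0.0299
```

>>> {"method": "apply_moves", "body": {
  "travel": [
    [0,-4,0],
    [0,-8,0],
    [0,-12,0],
    [0,-16,0],
    [0,-16,0]
  ],
  "rot": [
    [0,0,0],
    [0,0,0],
    [0,0,0],
    [0,0,0],
    [0,0,0]
  ]
}}

```text
time: 30.3
tool_pos: [0.4745, 0.1199, 0.2107]
tool_rot: [-0.001, 1.0, -0.008, 0.0]
wrist_force: [-0.0, -1.1, -0.1]
grip_width: 0.0298
```

```bash
python3 - <<'E'
from h import *
t=viewer.get_image('top')[180:250,300:440,::-1]; s=viewer.get_image('side')[110:220,290:410,::-1]
t=cv2.resize(t,(560,280),interpolation=2); s=cv2.resize(s,(327,300),interpolation=2)
cv2.imwrite('pics/z7.png',np.vstack([t,cv2.copyMakeBorder(s,0,0,0,560-327,cv2.BORDER_CONSTANT)]))
print(sensors.observe()['tool_pos'],sensors.observe()['wrist_force'])
sy=110;k=327/120
for n,p in(('thin',[.5687,-.1456,.108]),('med',[.5685,-.1958,.108])): print(n,'top',(proj('top',p)[0]-[300,180])*4,'side',(proj('side',p)[0]-[290,110])*k+[0,280])
E
```

```text
[0.47482836 0.11698419 0.21058659] [0.69061921 0.95923229 0.12514318]
thin top [207.17438065 128.6766196 ] side [102.86876604 428.84858215]
med top [307.44533364 126.19819641] side [110.59318247 400.38126821]
```

View pics/z7.png

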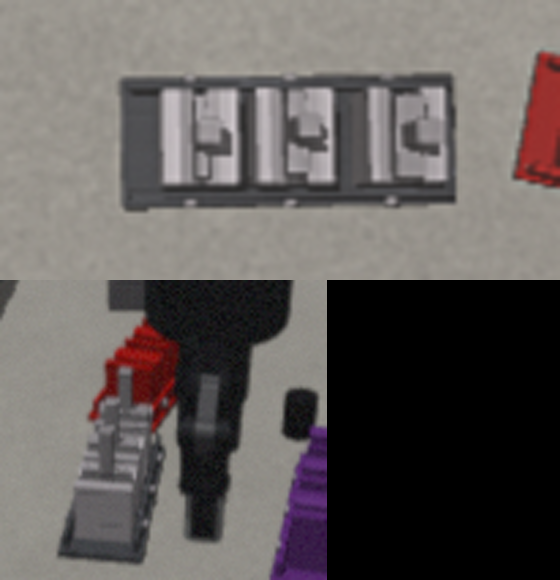

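```bash
python3 -c "
from h import *
print(ticket.sign_off(), sensors.observe()['time'])"
```

```text
the job is handed in; nothing more can be done
the job is handed in; nothing more can be done
```

Both plates are in the gauge and the job is handed in, at about 30 s on the robot's clock. The thin plate went into the narrowest slot first, then the medium plate into the middle slot.

- **Feeling in:** The thin plate dropped into its throat at the first try. I then touched both throat walls, about 1.4 mm apart, and centred it. The medium plate landed on the -y slope, so I lifted it and moved it about 1 mm toward +y, after which it went in freely.
- **Pressing home:** Each plate met its spring shoe about 18 mm down, as expected. Both stopped at the tool height worked out for fully home, 80.7 mm and 83.1 mm. Each stayed there under a last push of 8 N (thin) and 11 N (medium). No reading passed 12 N.
- **Last look:** In both cameras all three plates stand upright, with the gripper well clear. The side view put the two post tops about where fully home predicts, within about 1 pixel. In the top view the medium post also matched. The thin post looked about 1.5 pixels (about 3 mm) off, probably because the post's lit side face was counted in.
- **Not checked:** I did not check the other bench items one by one at the end. No push or contact outside the plates and slots showed in the force readings.

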